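# Clip the lens mount onto the optical bench

## Task

Fit the lens mount on the optical bench at the red marker: with the mount tilted, hook its fixed lip under the edge of the rail nearest the robot, then rock the far side down until its sprung blue foot clicks under the other edge and the mount sits flat. Ease it on without forcing it against the rail, let go, and leave the lamp, the screen, the bin and the jar where they are.

Things in the scene. Friction and masses are not known exactly. Their poses are not given: they have to be found in the camera images.
- mount_mid (a point): Centre of the loose lens mount (0.25-0.37 kg, 115 mm high), 56 mm above its feet; it starts upright on the desk. Its z is up, y along the rail when fitted, x across it: lip at -x, foot at +x. Its aluminium saddle block, 75 (x) x 50 (y) x 16 mm, has its flat underside 39 mm below this point, 17.5 mm above the feet. A black lens frame stands on the saddle. Red lines on the saddle mark the middle.
- mount_grip (a point): Place to grasp on the mount: middle of the lens frame's plain upper band, 47 mm straight above mount_mid, 12 mm below the frame's top. The frame is 12 mm thick (y; close the fingers along y), 64 mm wide (x). Below this band is the lens, its rim 17 mm below this point.
- lip_tip (a point): Tip of the mount's rigid lip: top inner edge, 25.25 mm to -x of the mount's middle, 8.1 mm below the saddle's underside. The lip, 50 mm wide (y), stands 5.5 mm out to +x from a web whose inner face is 30.75 mm to -x of the middle. The slot between lip and underside takes the rail's flange: 8.1 mm high at the tip, 7.5 mm at the root. The web goes down 17.5 mm below the underside.
- foot (a joint): Sprung blue foot, 32 mm wide, on the mount's +x side, as far down as the web. Metres pushed out (+x), 0 at rest, stop at 0.006; spring 2.4 N plus 0.6 N per mm. It clears the flange while the lip goes in if the foot side is raised about 21 degrees; its slanted face meets the far edge at about 10 degrees, rides out 2 to 3 mm and clicks back under it 1 to 2 degrees before flat. About 8 N down is enough.
- bench: Optical bench, fixed. Origin mid-length on the desk; y along it, z up, x across, away from the robot. Foot beam 100 mm wide, 10 mm high, with white scales; over its middle an aluminium rail 560 mm long: a flange 60 mm wide (x -30 to 30 mm), 6 mm thick, on a 30 mm neck. The rail is on levelling screws: its flat top is anywhere from 50 to 64 mm above the desk, level, and this is not measured. Fitted, the mount is centred on it within 1 mm.
- marker: Red index marker, fixed, with a pointer on each side of the bench's foot beam. Its origin lies below the rail's centre line, at desk height, its axes as the bench's; the mount's middle belongs level with it along the rail. At least 90 mm free on either side to lamp and screen.
- lamp: Black lamp housing clamped on the rail to the right of the marker (-y), 75 x 60 mm, 87 mm tall above the rail's top; origin at the middle of the rail's top face. Leave it.
- screen: White screen in a black frame, 104 mm (x) by 12 mm, clamped on the rail to the left of the marker (+y), 130 mm tall above the rail's top; origin at the middle of the rail's top face. Leave it.
- bin: Yellow open bin 130 x 170 x 65 mm with a few lens parts in it, on the desk to the left; origin at the middle of its underside. Leave it.
- jar: White jar with a blue cap, 52 mm across, 100 mm high, on the desk to the right; origin at the middle of its underside. Leave it.
Things that resemble listed ones, but are neither listed nor needed, are in the scene too. Leave any green look-alike of the part that bears mount_mid alone.

How it is judged:
By the outcome, as a careful person would: the job done as asked, in the order asked, and still so for the second after the job is handed in, with the robot touching nothing.
It also fails if it takes over 51 s, if anything falls off the work surface, if the arm or the gripper's body presses on something with over 40 N, if the wrist force passes 120 N, or if a joint passes its speed limit or range.

## Robot

A 7-joint arm with a two-finger parallel gripper is mounted at the origin on the work surface. World frame = base frame: x ahead of the robot, y to its left, z up, the work surface at z = 0. Lengths are in m, angles in rad, forces in N, time in s.
With the tool pointing down it reaches from about 0.35 to 0.9 m from the base axis. Payload 19.9 kg.
Tool frame: the origin (TCP) lies between the finger pads; the fingertips stand 19 mm ahead of it and the grasp point (between the pads) is the TCP; z points along the fingers, y is the direction in which the jaws open and shut (so a half turn about z gives the same grasp; the last joint's range is limited). The gripper opens to 94 mm and grips with 3 to 60 N. Pads are 16 mm wide; open, the fingers measure 119 mm over their backs; the gripper's body (75 mm by 177 mm) begins 78 mm behind the grasp point.
Start: joints at [-1.365, 0.417, -0.01, 1.614, 0.005, 1.111, -0.053], TCP at [0.153, 0.606, 0.224] pointing down, gripper open.
Joint ranges: [-2.81, 2.81], [-0.39, 2.02], [-1.27, 1.25], [0.06, 2.57], [-1.19, 4.33], [0.19, 2], [-2.82, 2.82]. Speed limits (rad/s): [1.89, 1.89, 2.39, 2.39, 3.01, 3.01, 3.01].

## Interface

Orientations are given as a 3x3 rotation matrix whose columns are the frame's x, y, z axes.
In Python, from rig import robot gives the robot as it stands. Calls block until the motion is done:
- robot.move_ptp(position, orientation): joint-space move of the TCP to a pose.
- robot.move_linear(position, velocity=0.15, frame=None, threshold=None): straight line of the TCP; frame=None keeps the orientation; velocity is the mean speed in m/s. With threshold (N) it stops when the force on the tool has changed by that much, and returns True; else False.
- robot.goto_joints(angles): joint-space move.
- robot.gripper_to(opening): finger opening in m; the grip force is fixed at half the most; returns when the fingers have stopped.
- robot.pause(seconds).
- robot.ik(position, orientation): joint angles nearest the present ones, or None.
- robot.get_state(): the state.
- robot.grab_frame(name): name is "scene" or "top" or "wrist"; returns the picture (420x560x3 uint8, red, green, blue); there is no depth.
- robot.camera_info(name): a dict with "fx", "fy", "cx", "cy" (pixels), "dist" ([k1, k2, p1, p2, k3] as OpenCV has them; the pictures are not rectified), "rvec" (rotation vector, rad) and "tvec" (3), from world to camera coordinates, as OpenCV has them. Camera axes: x right, y down, z forward; pixel columns grow to the right and rows downward; lengths in m; the calibration is good to about 2 mm. A picture is of the moment at which its call begins: read the wrist's pose just before it. camera_info takes no time and is no camera call; for the wrist camera it gives the pose at the moment of the call.
A pose or a line that the arm cannot do raises robot.PlanningError and nothing moves.
- robot.sign_off(): hands the job in, once; it reports no verdict.
The state is a dict: "time": time; "qpos": joint angles; "joint_vel": joint speeds; "effort": joint torques, N m; "ee_pos": TCP position; "tool_rot": TCP orientation; "force": force on the tool from outside, world axes, zero at the start; "moment": the same for the moment, N m; "opening": finger opening in m.
Only numpy, scipy, OpenCV 4.12 (cv2) and the standard library are available. Lean on these libraries where they do the work, as an engineer would, in place of code of your own. Each camera call takes 0.05 s, during which the arm holds its last target.

## Working session

There is one attempt and no reset: what is moved stays moved. The work goes in short steps, each a Python script; the robot and the scene stay as the last script left them, time stands still between calls to the robot, and variables do not carry over. Pictures are saved under pics/ and viewed, and the job is handed in when it is done.

```bash
ls; mkdir -p pics; python3 - <<'E'
from rig import robot
import cv2
s=robot.get_state();print(s)
for n in("scene","top","wrist"):
    c=robot.camera_info(n);print(n,c)
    cv2.imwrite(f"pics/a_{n}.png",robot.grab_frame(n)[:,:,::-1])
E
```

```text
pics
{'time': 0.0, 'qpos': array([-1.36549956,  0.41800628, -0.01033681,  1.61413022,  0.00466053,
        1.11072423, -0.05302215]), 'joint_vel': array([-7.32851584e-04,  1.85835653e-03,  1.12395064e-03,  5.83305231e-05,
        8.38427853e-04, -2.74173897e-04, -1.19155725e-04]), 'effort': array([-4.38109555e-04, -8.51254249e+01,  6.38582502e-01, -4.25986969e+01,
       -4.88328701e-02,  1.87981536e-02,  1.36277672e-04]), 'ee_pos': array([0.15258274, 0.60573303, 0.22382343]), 'tool_rot': array([[-9.69699771e-01,  2.44299582e-01, -2.61809048e-04],
       [ 2.44299719e-01,  9.69699009e-01, -1.21621735e-03],
       [-4.32454170e-05, -1.24332557e-03, -9.99999226e-01]]), 'force': array([ 0.69027446, -0.0072084 ,  0.39367203]), 'moment': array([-0.00625437,  0.01051587, -0.04695058]), 'opening': 0.0939389439929377}
scene {'fx': 458.9309633267864, 'fy': 458.9309633267864, 'cx': 272.66972276000445, 'cy': 207.8574675025657, 'dist': array([-0.04072881,  0.        ,  0.        ,  0.        ,  0.        ]), 'rvec': array([ 0.68294096,  2.44440465, -1.35482791]), 'tvec': array([ 0.44732927, -0.07624185,  1.61822716])}
top {'fx': 472.3193322561168, 'fy': 472.3193322561168, 'cx': 281.24242373992706, 'cy': 209.7755281632272, 'dist': array([-0.12009636,  0.        ,  0.        ,  0.        ,  0.        ]), 'rvec': array([ 2.14718288, -2.17412085,  0.15468422]), 'tvec': array([-0.01406706,  0.52779955,  1.34354526])}
wrist {'fx': 346.72001280740494, 'fy': 346.72001280740494, 'cx': 275.4714667470421, 'cy': 208.91559953929442, 'dist': array([-0.07625903,  0.        ,  0.        ,  0.        ,  0.        ]), 'rvec': array([-2.3275655 , -1.81488004, -0.20821466]), 'tvec': array([-0.62372186, -0.023406  ,  0.39001378])}
```

View pics/a_scene.png

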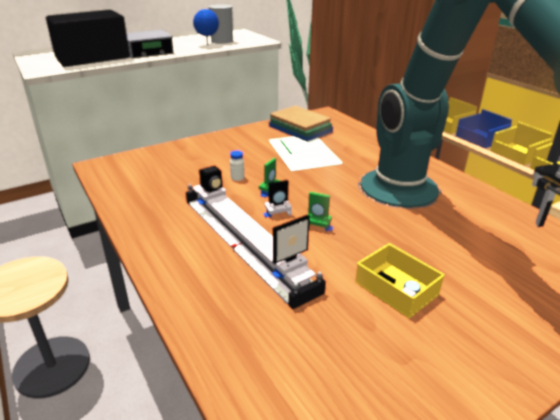

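View pics/a_top.png

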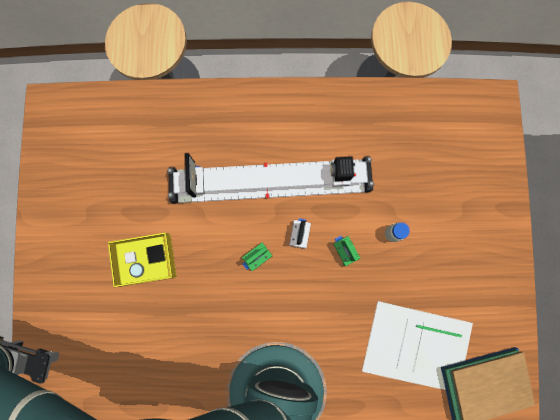

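View pics/a_wrist.png

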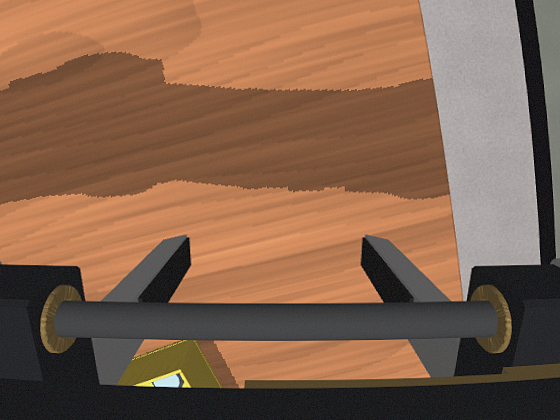

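The loose mount is the silver saddle with the black frame, at top (300,234) and scene (279,197). Things that could be taken for it are the green look-alikes at top (256,257) and (346,250), scene (319,210) and (269,177), plus the clamped lamp at top (344,169). I'll check my choice in a close crop.

```bash
cat > h.py <<'E'
import numpy as np, cv2
def KRT(c):
    K=np.array([[c["fx"],0,c["cx"]],[0,c["fy"],c["cy"]],[0,0,1]]);R=cv2.Rodrigues(np.array(c["rvec"]))[0]
    return K,np.array(c["dist"]),R,np.array(c["tvec"])
def ray(c,uv):
    K,d,R,t=KRT(c);p=cv2.undistortPoints(np.array(uv,float).reshape(-1,1,2),K,d).reshape(-1,2)
    D=np.c_[p,np.ones(len(p))]@R; return -R.T@t,D
def plane(c,uv,z):
    o,D=ray(c,uv);return o+D*((z-o[2])/D[:,2])[:,None]
def tri(c1,u1,c2,u2):
    o1,d1=ray(c1,u1);o2,d2=ray(c2,u2);d1=d1[0]/np.linalg.norm(d1);d2=d2[0]/np.linalg.norm(d2)
    s=np.linalg.lstsq(np.c_[d1,-d2],o2-o1,rcond=None)[0];a=o1+s[0]*d1;b=o2+s[1]*d2
    return (a+b)/2,np.linalg.norm(a-b)
def proj(c,P):
    return cv2.projectPoints(np.array(P,float).reshape(-1,1,3),np.array(c["rvec"]),np.array(c["tvec"]),KRT(c)[0],np.array(c["dist"]))[0].reshape(-1,2)
E
python3 - <<'E'
from rig import robot
from h import *
t=cv2.imread("pics/a_top.png");s=cv2.imread("pics/a_scene.png")
a=cv2.resize(t[205:265,265:335],None,fx=7,fy=7,interpolation=cv2.INTER_CUBIC)
b=cv2.resize(s[170:225,250:300],None,fx=7,fy=7,interpolation=cv2.INTER_CUBIC)
H=max(len(a),len(b));o=np.zeros((H,a.shape[1]+b.shape[1],3),np.uint8);o[:len(a),:a.shape[1]]=a;o[:len(b),a.shape[1]:]=b
o=cv2.resize(o,None,fx=min(1,800/o.shape[1]),fy=min(1,800/o.shape[1]));cv2.imwrite("pics/crop.png",o)
c=robot.camera_info("top")
hsv=cv2.cvtColor(t,cv2.COLOR_BGR2HSV)
m=((hsv[...,0]<6)|(hsv[...,0]>174))&(hsv[...,1]>170)&(hsv[...,2]>90)
m[:150]=0;m[210:]=0
n,l,st,ce=cv2.connectedComponentsWithStats(m.astype(np.uint8))
for i in range(1,n):print(st[i],ce[i],plane(c,ce[i],0.01))
for n_,uv in dict(mount=(300,234),g1=(256,257),g2=(346,250),lamp=(344,169),screen=(190,175),jar=(401,231),bin=(141,260)).items(): print(n_,plane(c,uv,0.05))
E
```

```text
[264 163   3   4   9] [265.11111111 164.11111111] [[0.66989804 0.02571271 0.01      ]]
[354 174   1   2   2] [354.  174.5] [[ 0.63544773 -0.24180046  0.01      ]]
[266 194   3   4   9] [266.66666667 195.66666667] [[0.57365612 0.02188161 0.01      ]]
mount [[ 0.45487217 -0.07327898  0.05      ]]
g1 [[0.39070596 0.05330251 0.05      ]]
g2 [[ 0.40713456 -0.20447588  0.05      ]]
lamp [[ 0.64390084 -0.20594381  0.05      ]]
screen [[0.6310315  0.24462928 0.05      ]]
jar [[ 0.45944294 -0.36685807  0.05      ]]
bin [[0.38496172 0.38377529 0.05      ]]
```

View pics/crop.png

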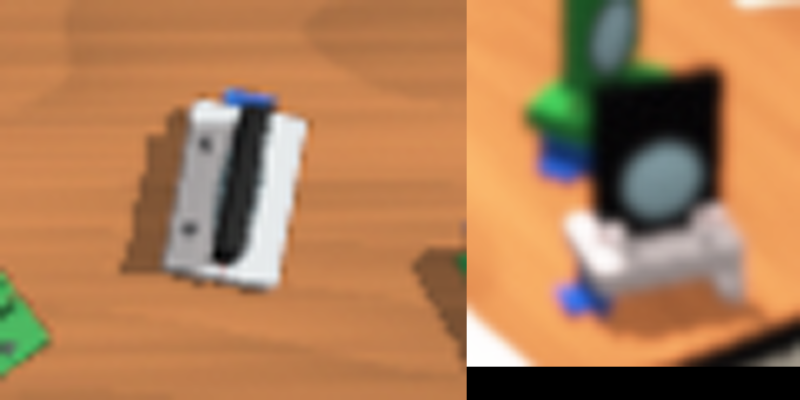

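The crop confirms the silver, black-framed mount. Its blue foot is at the upper (+x) side, at about (300,219) in the top picture, so it is already roughly in fitted orientation. Next I'll look closer with the wrist camera.

```bash
python3 - <<'E'
from rig import robot
from h import *
s=robot.get_state();c=robot.camera_info("wrist")
K,d,R,t=KRT(c);o=-R.T@t
T=s["tool_rot"];print("cam in tool",T.T@(o-s["ee_pos"]));print("cam axes in tool\n",T.T@R.T)
# tool down, tool y = world y*: keep same x-sign as current
def look(p,name):
    R0=np.array([[-1,0,0],[0,1,0],[0,0,-1.]])
    robot.move_ptp(p,R0)
    c=robot.camera_info("wrist");f=robot.grab_frame("wrist")[:,:,::-1];cv2.imwrite(f"pics/{name}.png",f)
    np.save(f"pics/{name}.npy",c,allow_pickle=True);s=robot.get_state();print(name,s["time"],s["ee_pos"],s["qpos"])
look([0.40,-0.07,0.30],"w1")
look([0.52,0.0,0.30],"w2")
E
```

```text
cam in tool [ 0.06656204 -0.00051506 -0.16009846]
cam axes in tool
 [[ 3.06341321e-04 -9.73544702e-01 -2.28496432e-01]
 [ 9.99999797e-01  4.25828006e-04 -4.73623760e-04]
 [ 5.58394083e-04 -2.28496241e-01  9.73544635e-01]]
w1 2.7667 [ 0.40018631 -0.069546    0.30001155] [-0.86798769 -0.15139454  0.8873289   2.03657422  0.12607019  1.20377833
  1.53982255]
w2 3.5 [ 0.51948476 -0.0005246   0.29992957] [-0.91920288  0.25165235  1.02415505  1.80294882 -0.2287878   1.2149939
  1.74174234]
```

View pics/w1.png

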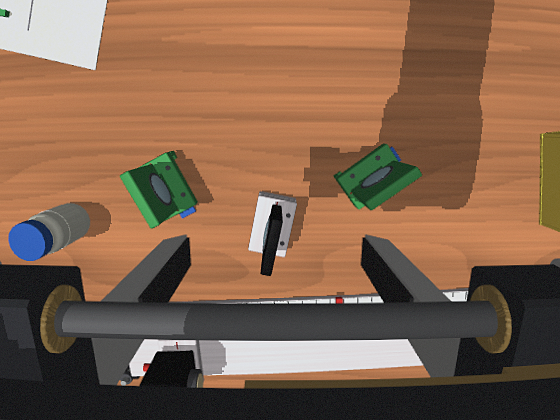

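View pics/w2.png

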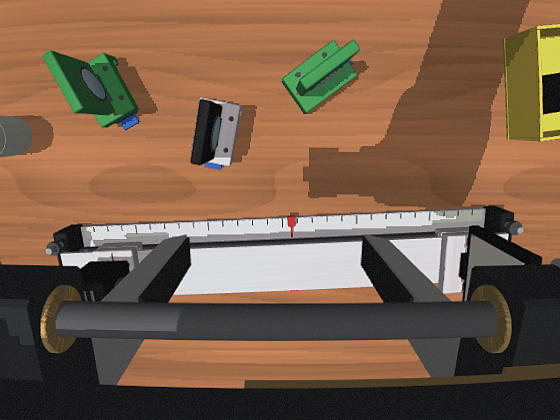

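```bash
python3 - <<'E'
import cv2
a=cv2.imread("pics/w1.png");b=cv2.imread("pics/w2.png")
cv2.imwrite("pics/w1c.png",cv2.resize(a[180:285,230:320],None,fx=5.5,fy=5.5,interpolation=cv2.INTER_CUBIC))
cv2.imwrite("pics/w2c.png",cv2.resize(b[85:180,175:265],None,fx=6,fy=6,interpolation=cv2.INTER_CUBIC))
cv2.imwrite("pics/w2r.png",cv2.resize(b[200:305,190:365],None,fx=4.5,fy=4.5,interpolation=cv2.INTER_CUBIC))
E
```

```text
(no output)
```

View pics/w1c.png

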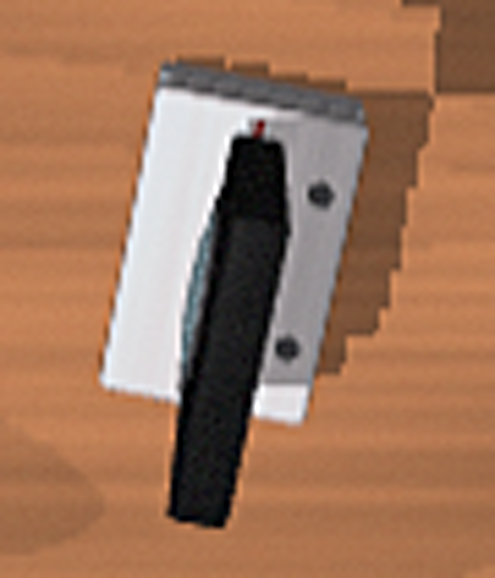

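View pics/w2c.png

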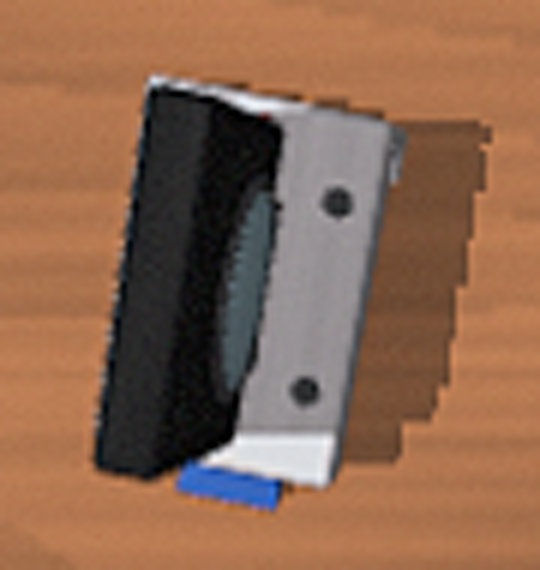

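View pics/w2r.png

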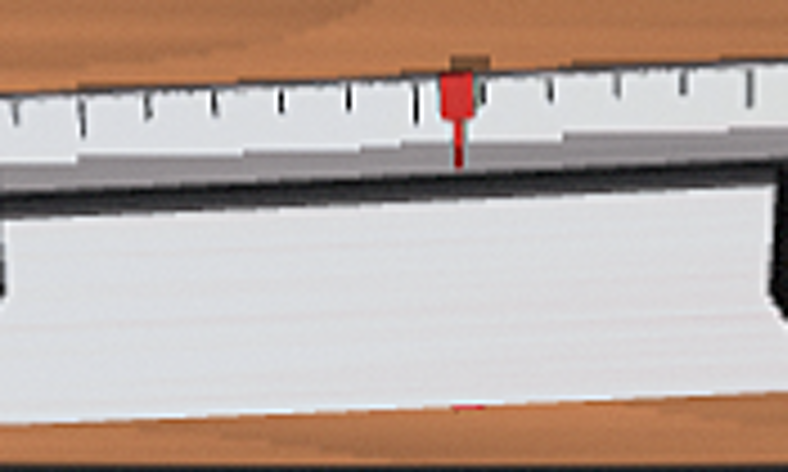

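```bash
python3 - <<'E'
from h import *
L=lambda n:np.load(f"pics/{n}.npy",allow_pickle=True).item()
c1,c2=L("w1"),L("w2")
A=np.array([[157,88],[367,130],[303,420],[101,384]])/5.5+[230,180]-.4
P=plane(c1,A,.0335);print(P);print("side lens",[np.linalg.norm(P[i]-P[i-1]) for i in range(4)],"centre",P.mean(0))
d=(P[3]+P[2]-P[0]-P[1]);print("yaw",np.degrees(np.arctan2(d[1],d[0])))
F=np.array([[218,215],[288,235],[226,526],[170,518]])/5.5+[230,180]-.4
Q=plane(c1,F,.115);print("frame",Q,Q.mean(0))
B=np.array([[150,80],[390,125],[330,485]])/6+[175,85]-.4
P2=plane(c2,B,.0335);print(P2,"c",(P2[0]+P2[2])/2, np.linalg.norm(P2[0]-P2[1]),np.linalg.norm(P2[1]-P2[2]))
d=P2[2]-P2[1];print("yaw",np.degrees(np.arctan2(d[1],d[0])))
R=np.array([[5,218],[770,187],[0,425],[788,395]])/4.5+[190,200]-.4
for z in(.05,.057,.064):
    E=plane(c2,R,z);m=[E[0]+(E[1]-E[0])*.6,E[2]+(E[3]-E[2])*.6]
    d1=E[1]-E[0];n=np.array([-d1[1],d1[0]])/np.hypot(*d1[:2]);print(z,"near/far",m[0],m[1],"width",abs((E[2]-E[0])[:2]@n),"yaw",np.degrees(np.arctan2(-d1[0],d1[1])))
print("pointer tip,flag",plane(c2,np.array([[459,168],[456,95],[468,408]])/4.5+[190,200]-.4,.010))
E
```

```text
[[ 0.41651287 -0.09187234  0.0335    ]
 [ 0.42623611 -0.04388779  0.0335    ]
 [ 0.49677855 -0.05801785  0.0335    ]
 [ 0.48782028 -0.10588586  0.0335    ]]
side lens [np.float64(0.07267135847381419), np.float64(0.04895976125998992), np.float64(0.07194369041582044), np.float64(0.04869904676225155)] centre [ 0.45683695 -0.07491596  0.0335    ]
yaw -11.221983342400229
frame [[ 0.42484779 -0.07647324  0.115     ]
 [ 0.42870904 -0.06335162  0.115     ]
 [ 0.48764677 -0.07511598  0.115     ]
 [ 0.48598768 -0.08603348  0.115     ]] [ 0.45679782 -0.07524358  0.115     ]
[[ 0.41739518 -0.09126911  0.0335    ]
 [ 0.42642003 -0.04377024  0.0335    ]
 [ 0.49786882 -0.0575221   0.0335    ]] c [ 0.457632  -0.0743956  0.0335   ] 0.04834863040796862 0.07276017545502476
yaw -10.894579682587166
0.05 near/far [0.59380748 0.02018315 0.05      ] [0.65688754 0.02350191 0.05      ] width 0.06305432922009534 yaw 2.497637296551696
0.057 near/far [0.59140631 0.0198347  0.057     ] [0.6534088  0.02309676 0.057     ] width 0.06197718854423342 yaw 2.497637296551681
0.064 near/far [0.58900515 0.01948624 0.064     ] [0.64993005 0.02269161 0.064     ] width 0.06090004786837138 yaw 2.497637296551696
pointer tip,flag [[0.59730512 0.02077859 0.01      ]
 [0.57448777 0.01962838 0.01      ]
 [0.676488   0.0245493  0.01      ]]
```

Two views agree on the mount: centre (0.457,-0.075), yaw about -11°. The rail yaw is about 2.5°. Next I'll probe the rail top gently with closed fingers and check that the tilted poses are reachable.

```bash
cat >> h.py <<'E'
def Rz(a): c,s=np.cos(a),np.sin(a);return np.array([[c,-s,0],[s,c,0],[0,0,1.]])
def Ry(a): c,s=np.cos(a),np.sin(a);return np.array([[c,0,s],[0,1,0],[-s,0,c]])
R0=np.array([[-1,0,0],[0,1,0],[0,0,-1.]])
YB=np.radians(2.45)
E
python3 - <<'E'
from rig import robot
from h import *
robot.gripper_to(0.0)
R=Rz(YB)@R0
robot.move_ptp([.622,.022,.105],R)
f0=robot.get_state()["force"]
hit=robot.move_linear([.622,.022,.064],velocity=.02,threshold=3)
s=robot.get_state();print(hit,s["time"],s["ee_pos"],s["force"]-f0,"H",s["ee_pos"][2]-.019)
robot.move_linear([.622,.022,.12],velocity=.15)
s=robot.get_state();print(s["time"],s["qpos"])
for th in(0,.2,.39):
    print(robot.ik([.60,.022,.16],Rz(YB)@Ry(-th)@R0))
E
```

```text
True 6.9833 [0.62204121 0.02197336 0.08228737] [-2.9236015   0.34337059  9.34045395] H 0.06328736539592653
7.3917 [-0.68781997  0.69003762  0.86462056  1.7293679  -0.60797042  1.0126855
  2.01430152]
[-0.74583797  0.61004624  0.91865211  1.7602544  -0.55192376  1.05200963
  1.98481056]
[-0.8215586   0.50240855  0.9405478   1.92140222 -0.60001715  0.78508769
  2.03339777]
[-0.85606768  0.40185498  0.91678604  2.06879868 -0.68619767  0.51100245
  2.12513484]
```

```bash
python3 - <<'E'
from rig import robot
from h import *
R=Rz(np.radians(-11))@R0
p=np.array([.4572,-.0748,.107])
robot.move_ptp(p+[0,0,.09],R)
robot.gripper_to(0.06)
c=robot.camera_info("wrist");f=robot.grab_frame("wrist")
cv2.imwrite("pics/g0.png",f[:,:,::-1])
hit=robot.move_linear(p,velocity=.09,threshold=6)
print(hit,robot.get_state()["ee_pos"])
robot.gripper_to(0.0)
s=robot.get_state();print(s["time"],s["ee_pos"],s["opening"],s["force"])
cv2.imwrite("pics/g1.png",robot.grab_frame("wrist")[:,:,::-1])
E
```

```text
False [ 0.45747109 -0.07483233  0.10739491]
11.25 [ 0.45717314 -0.07477387  0.1069594 ] 0.011769074043747335 [ 0.49338378  0.47678918 -1.16677072]
```

View pics/g1.png

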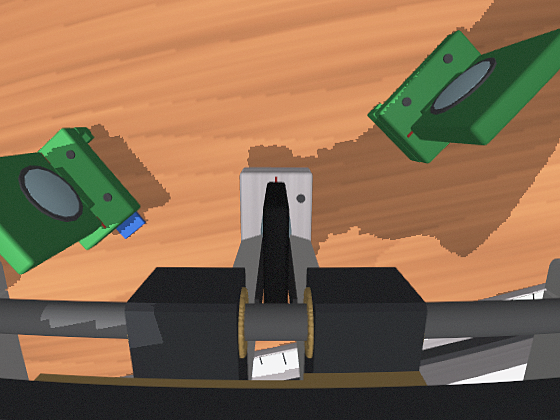

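Grasp width is 11.8 mm, which matches the 12 mm frame. The mount is square in the gripper, with the saddle's near top edge at about (241-312,172). I'll use that edge to measure the fore-aft grasp offset.

```bash
python3 - <<'E'
from rig import robot
from h import *
c=robot.camera_info("wrist");s=robot.get_state()
g=cv2.cvtColor(cv2.imread("pics/g1.png"),cv2.COLOR_BGR2GRAY)
print(g[164:180,[248,255,298,305]].T); print(g[200,234:246],g[200,306:318])
P=plane(c,[[241,172.5],[312.5,172.5]],.0335)
T=Rz(np.radians(-11));print(((P-s["ee_pos"])@T)*1000)
E
```

```text
[[ 96 142 169 135 108 119 115 105 127 164 180 190 193 190 190 190]
 [105 106 109 108 112 121 116 101 125 157 171 177 181 180 181 179]
 [110 102 105 110 110 113 113 106 127 158 178 185 187 184 185 187]
 [103 106 109 111 112 118 117 106 122 162 179 191 195 191 190 193]]
[169 168 170 168 169 171 126 165 191 192 190 187] [191 187 182 184 172 159  93 108 107 108 108 109]
[[-37.06072242 -23.9281219  -73.46153036]
 [-37.08297911  24.43332544 -73.46153036]]
```

```bash
cat >> h.py <<'E'
BO=np.array([.6197,.0217,0.]);H=.0633;ZT=.1070
def pose(th,tx,tz,yo=0.):
    th=np.radians(th);Rm=Rz(YB)@Ry(-th)
    return BO+Rz(YB)@np.array([tx,yo,tz])+Rm@np.array([.02525,0,ZT-.0094]), Rm@R0
def tipof(s):
    Rm=s["tool_rot"]@R0.T; p=s["ee_pos"]-Rm@np.array([.02525,0,ZT-.0094])
    q=Rz(YB).T@(p-BO); m=Rz(YB).T@Rm
    return np.round(q*1000,2),round(float(np.degrees(np.arctan2(m[2,0],m[0,0]))),2)
E
python3 - <<'E'
from rig import robot
from h import *
s=robot.get_state()
robot.move_linear([.4572,-.0748,.19],velocity=.2)
p,R=pose(22,-.042,H+.045); print(p)
robot.move_ptp(p,R)
s=robot.get_state();print(s["time"],tipof(s),s["force"],s["opening"])
cv2.imwrite("pics/i0w.png",robot.grab_frame("wrist")[:,:,::-1])
p,R=pose(22,-.042,H-.0065)
f0=robot.get_state()["force"]
hit=robot.move_linear(p,velocity=.06,threshold=4)
s=robot.get_state();print(hit,s["time"],tipof(s),s["force"]-f0)
c=robot.camera_info("wrist");np.save("pics/i1w.npy",c,allow_pickle=True)
cv2.imwrite("pics/i1w.png",robot.grab_frame("wrist")[:,:,::-1])
cv2.imwrite("pics/i1s.png",robot.grab_frame("scene")[:,:,::-1])
E
```

```text
[0.5646002  0.01934246 0.20825196]
12.5 (array([-43.15,  -0.36, 107.08]), 21.85) [-0.74392929 -0.30247099 -1.87746488] 0.011938672315221463
False 13.5583 (array([-41.78,  -0.08,  57.1 ]), 22.02) [ 0.57763216 -0.2721992  -1.06340042]
```

View pics/i1w.png

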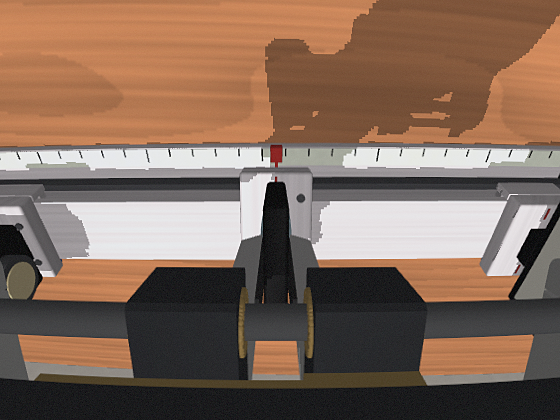

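View pics/i1s.png

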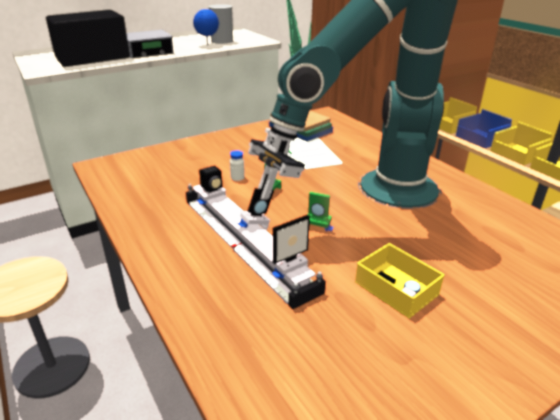

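The held mount is tilted in front of the rail. The red marker at column 276 lines up with the saddle's red middle line at 276. I'll re-measure the rail edge from this close view.

```bash
python3 - <<'E'
from h import *
c=np.load("pics/i1w.npy",allow_pickle=True).item()
g=cv2.cvtColor(cv2.imread("pics/i1w.png"),cv2.COLOR_BGR2GRAY).astype(float)
for nm,lo,hi,z,cols in(("near",180,215,.0633,list(range(95,235,6))+list(range(330,470,6))),("beam",135,160,.01,list(range(60,240,6))+list(range(380,500,6)))):
    pts=[]
    for u in cols:
        d=np.diff(g[lo:hi,u]);i=d.argmax()
        if d[i]<40: continue
        w=np.clip(d[max(0,i-1):i+2],0,None);pts.append((u,lo+.5+(w*np.arange(max(0,i-1),max(0,i-1)+len(w))).sum()/w.sum()))
    P=plane(c,pts,z);k,b=np.polyfit(P[:,1],P[:,0],1);r=P[:,0]-k*P[:,1]-b;ok=abs(r)<.0015
    k,b=np.polyfit(P[ok,1],P[ok,0],1);print(nm,len(P),ok.sum(),"yaw",-np.degrees(np.arctan(k)),"x at y=.0205:",k*.0205+b,"rms",r[ok].std())
im=cv2.imread("pics/i1w.png");hsv=cv2.cvtColor(im,cv2.COLOR_BGR2HSV)
m=((hsv[...,0]<6)|(hsv[...,0]>174))&(hsv[...,1]>160)&(hsv[...,2]>80);m[:,:255]=0;m[:,300:]=0
n,l,st,ce=cv2.connectedComponentsWithStats(m.astype(np.uint8))
for i in range(1,n):print(st[i],ce[i],plane(c,ce[i],.01)[0])
print("bench y axis line expected marker y at pointer",(BO+Rz(YB)@[-.048,0,0]))
E
```

```text
near 48 48 yaw 2.7105975101505337 x at y=.0205: 0.5889510365400639 rms 9.087191892141396e-05
beam 50 43 yaw 2.7421997696506266 x at y=.0205: 0.5692492907085632 rms 0.0003797053995262666
[271 145  11  22 202] [276.         153.81683168] [0.57594948 0.01983541 0.01      ]
[275 177   2   5  10] [275.5 179. ] [0.60101246 0.02048298 0.01      ]
bench y axis line expected marker y at pointer [0.57174388 0.01964812 0.        ]
```

```bash
cat >> h.py <<'E'
BO=np.array([.6191,.0219,0.]);YB=np.radians(2.7)
E
python3 - <<'E'
from rig import robot
from h import *
def go(th,tx,tz,v,thr):
    p,R=pose(th,tx,tz);f0=robot.get_state()["force"]
    hit=robot.move_linear(p,velocity=v,frame=R,threshold=thr)
    s=robot.get_state();print(hit,round(s["time"],2),tipof(s),np.round(s["force"],2),np.round(s["force"]-f0,2));return hit
go(22,-.036,H-.0066,.03,4)
robot.pause(.2);print(tipof(robot.get_state()))
go(22,-.0262,H-.0066,.02,3.5)
E
```

```text
False 13.99 (array([-35.79,  -0.09,  56.75]), 22.01) [ 0.19 -0.28 -3.51] [ 0.25 -1.32 -1.48]
(array([-3.607e+01, -2.000e-02,  5.667e+01]), 22.0)
False 14.83 (array([-26.29,  -0.13,  56.61]), 21.99) [ 0.39  1.2  -3.23] [ 0.4   0.6  -0.22]
```

```bash
cat >> h.py <<'E'
def go(robot,th,tx,tz,v,thr):
    p,R=pose(th,tx,tz);f0=robot.get_state()["force"]
    hit=robot.move_linear(p,velocity=v,frame=R,threshold=thr)
    s=robot.get_state();print(hit,round(s["time"],2),tipof(s),np.round(s["force"],2),np.round(s["force"]-f0,2),np.round(s["moment"],2));return hit
E
python3 - <<'E'
from rig import robot
from h import *
print(robot.get_state()["moment"])
if not go(robot,14,-.0260,H-.0073,.03,5):
    robot.pause(.2)
    go(robot,14,-.0225,H-.0073,.01,3)
    cv2.imwrite("pics/j1.png",robot.grab_frame("wrist")[:,:,::-1])
E
```

```text
[0.00712255 0.6639558  0.0580501 ]
True 15.25 (array([-25.6 ,   0.28,  56.09]), 15.48) [ 2.14  0.45 -1.58] [ 1.75 -0.75  1.64] [ 0.32 -0.35  0.07]
```

```bash
python3 - <<'E'
from rig import robot
from h import *
robot.pause(.2)
s=robot.get_state();print(tipof(s),s["force"],s["moment"])
if not go(robot,14,-.0260,H-.0073,.008,4):
    robot.pause(.15)
    s=robot.get_state();print(tipof(s),s["force"],s["moment"])
    go(robot,14,-.0225,H-.0073,.01,3)
cv2.imwrite("pics/j1.png",robot.grab_frame("wrist")[:,:,::-1])
E
```

```text
(array([-27.07,   0.27,  55.59]), 15.51) [ 3.15380417  0.47221814 -1.11997227] [ 0.14841343 -0.66909388  0.03151784]
False 16.05 (array([-2.600e+01, -5.000e-02,  5.593e+01]), 14.0) [1.91 0.57 0.38] [-1.24  0.1   1.5 ] [ 0.22 -0.65  0.05]
(array([-2.608e+01,  1.000e-02,  5.595e+01]), 14.0) [2.80593271 0.21270155 0.35835574] [ 0.17971239 -0.63893522  0.0056779 ]
True 16.55 (array([-2.349e+01,  1.000e-02,  5.561e+01]), 13.93) [-1.05  0.85  5.31] [-3.85  0.63  4.95] [ 0.07  0.39 -0.04]
```

View pics/j1.png

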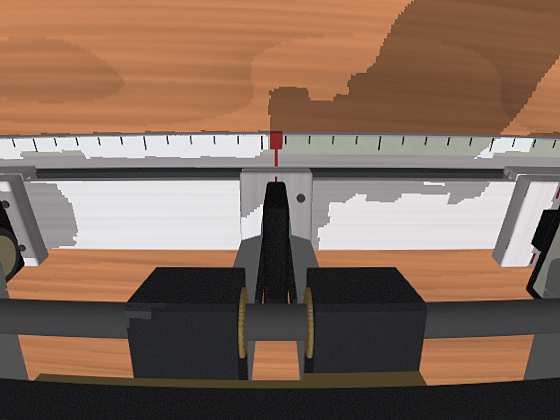

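```bash
python3 - <<'E'
from rig import robot
from h import *
go(robot,14,-.0250,H-.0067,.008,6)
robot.pause(.2);s=robot.get_state();print(tipof(s),s["force"],s["moment"])
go(robot,14,-.0250,H-.0045,.005,2.5)   # feel lip against flange underside
robot.pause(.15);s=robot.get_state();print(tipof(s),s["force"],s["moment"])
E
```

```text
True 16.82 (array([-24.24,   0.06,  55.76]), 13.96) [ 1.53 -0.18  0.58] [ 3.5  0.2 -4.8] [ 0.01 -0.25 -0.03]
(array([-2.419e+01,  4.000e-02,  5.565e+01]), 13.94) [0.73874754 0.0842976  1.62258213] [ 0.10207627 -0.08586877  0.03093318]
True 17.25 (array([-24.22,   0.07,  55.69]), 13.95) [0.22 0.1  1.71] [-0.52  0.01  0.09] [ 0.04 -0.29  0.01]
(array([-2.419e+01,  1.000e-02,  5.566e+01]), 13.94) [ 0.90813421 -0.18954999  1.33266876] [ 0.0417236  -0.30713984 -0.01052611]
```

```bash
python3 - <<'E'
from rig import robot
from h import *
def st():
    robot.pause(.12);s=robot.get_state();print("  ",tipof(s),np.round(s["force"],2),np.round(s["moment"],2))
for z in (.0070,.0064,.0059):
    h=go(robot,14,-.0248,H-z,.008,6); st()
E
```

```text
False 17.67 (array([-2.488e+01,  5.000e-02,  5.622e+01]), 13.99) [ 1.61  0.81 -0.9 ] [ 0.7   1.   -2.23] [ 0.04 -0.43  0.03]
   (array([-2.482e+01,  1.000e-02,  5.624e+01]), 14.0) [ 2.06  0.98 -1.65] [ 0.09 -0.48  0.02]
False 18.03 (array([-2.499e+01,  4.000e-02,  5.680e+01]), 13.98) [ 1.64  0.81 -2.12] [-0.42 -0.17 -0.47] [-0.01 -0.09  0.02]
   (array([-2.492e+01,  3.000e-02,  5.684e+01]), 13.99) [ 1.43  1.03 -2.64] [ 0.04 -0.12  0.04]
False 18.4 (array([-25.11,   0.07,  57.1 ]), 13.97) [ 3.2  -0.51 -9.44] [ 1.77 -1.54 -6.81] [-0.   -0.12 -0.04]
   (array([-2.515e+01,  3.000e-02,  5.709e+01]), 13.96) [  3.37  -0.15 -10.47] [ 0.02 -0.06 -0.01]
```

```bash
sed -i 's/^BO=np.array(\[.6191.*/&\nH=.0630/' h.py; python3 - <<'E'
from rig import robot
from h import *
def st():
    robot.pause(.12);s=robot.get_state();print("  ",tipof(s),np.round(s["force"],2),np.round(s["moment"],2))
go(robot,14,-.0250,H-.0065,.008,15);st()
h=go(robot,14,-.0220,H-.0065,.008,4); st()
E
```

```text
False 18.78 (array([-2.479e+01, -5.000e-02,  5.671e+01]), 14.02) [ 1.74  0.86 -1.9 ] [-1.62  1.01  8.57] [ 0.05  0.03 -0.05]
   (array([-2.484e+01, -1.000e-02,  5.668e+01]), 14.02) [ 1.1   0.13 -0.73] [ 0.03 -0.07  0.  ]
True 19.31 (array([-22.97,   0.09,  55.84]), 13.89) [0.19 0.1  0.9 ] [-0.92 -0.03  1.63] [0.06 0.08 0.05]
   (array([-22.91,   0.07,  55.84]), 13.9) [-0.4  -0.19  1.45] [-0.04  0.12  0.02]
```

The lip is confirmed under the flange: a gentle lift met resistance at the expected height. Now I'll rock the far side down in small steps while watching the force.

```bash
python3 - <<'E'
from rig import robot
from h import *
def st():
    robot.pause(.12);s=robot.get_state();print("  ",tipof(s),np.round(s["force"],2),np.round(s["moment"],2))
go(robot,14,-.0241,H-.0066,.01,15);st()
for th,g in((11,.9),(8,1.2),(5,1.5)):
    h=go(robot,th,-.0241,H-.006-g/1000,.006,14); st()
    if h: break
E
```

```text
False 19.71 (array([-2.426e+01,  4.000e-02,  5.633e+01]), 13.99) [ 0.57  0.21 -1.48] [ 0.97  0.4  -2.93] [-0.06  0.25 -0.04]
   (array([-2.420e+01,  1.000e-02,  5.633e+01]), 13.99) [ 1.49 -0.8  -3.02] [0.03 0.19 0.02]
False 20.86 (array([-2.408e+01, -3.000e-02,  5.613e+01]), 11.01) [ 3.3  -0.82  0.86] [ 1.81 -0.02  3.88] [ 0.04 -0.76  0.04]
   (array([-2.413e+01, -2.000e-02,  5.612e+01]), 11.01) [ 2.48 -0.23 -0.24] [-0.04 -0.76 -0.03]
False 22.01 (array([-2.413e+01, -3.000e-02,  5.573e+01]), 8.0) [2.97 0.52 0.49] [0.49 0.75 0.72] [ 0.1  -1.06 -0.08]
   (array([-2.417e+01,  3.000e-02,  5.574e+01]), 8.0) [ 3.72 -0.37 -0.58] [ 0.   -1.09 -0.02]
False 23.17 (array([-2.420e+01,  4.000e-02,  5.544e+01]), 5.0) [ 2.34  0.   -1.51] [-1.37  0.37 -0.92] [ 0.11 -1.02 -0.04]
   (array([-2.424e+01,  3.000e-02,  5.543e+01]), 4.99) [ 3.33  0.29 -1.92] [ 0.11 -1.02  0.05]
```

```bash
python3 - <<'E'
from rig import robot
from h import *
def st():
    robot.pause(.12);s=robot.get_state();print("  ",tipof(s),np.round(s["force"],2),np.round(s["moment"],2),s["opening"])
for th,g in((2.5,1.8),(0,2.2)):
    h=go(robot,th,-.0241,H-.006-g/1000,.006,14); st()
    if h: break
cv2.imwrite("pics/k1w.png",robot.grab_frame("wrist")[:,:,::-1])
cv2.imwrite("pics/k1s.png",cv2.resize(robot.grab_frame("scene")[140:260,180:330,::-1],None,fx=5,fy=5,interpolation=cv2.INTER_CUBIC))
E
```

```text
False 24.18 (array([-24.06,  -0.  ,  55.19]), 2.51) [ 3.93  0.24 -1.85] [ 0.6  -0.05  0.08] [ 0.15 -1.09  0.  ]
   (array([-24.1 ,  -0.  ,  55.18]), 2.51) [ 4.61 -0.06 -2.2 ] [ 0.13 -1.14 -0.06] 0.011604808302087167
False 25.19 (array([-2.434e+01,  5.000e-02,  5.490e+01]), -0.05) [-1.77  1.1   5.31] [-6.38  1.16  7.52] [0.27 0.46 0.03]
   (array([-2.433e+01,  4.000e-02,  5.490e+01]), -0.04) [-0.93  0.08  5.45] [ 0.2   0.36 -0.03] 0.011605894822685203
```

View pics/k1w.png

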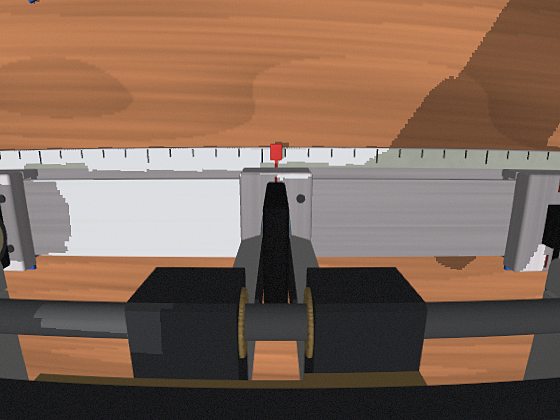

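View pics/k1s.png

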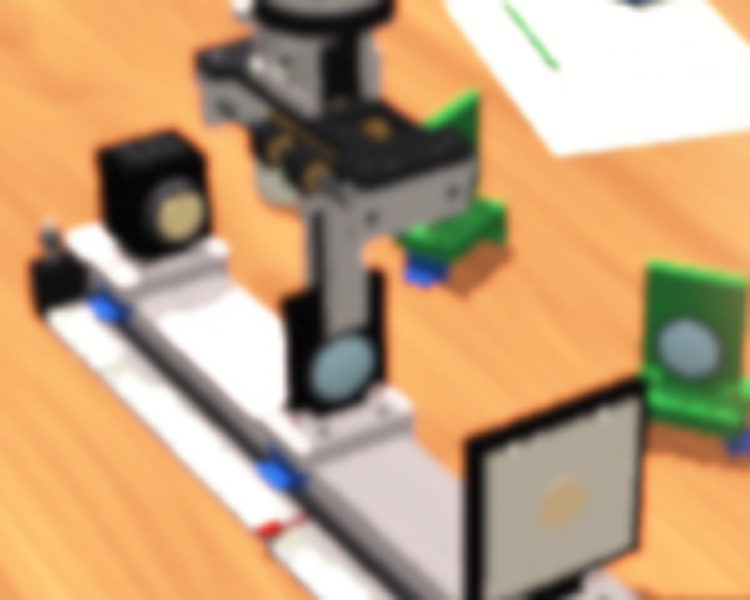

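The force reversed between 2.5° and 0° (Fx from +4.6 to -0.9), which fits the foot clicking under. In the scene picture the saddle lies flat, with the blue foot tucked at the far edge near (280,470). I'll let go and look.

```bash
python3 - <<'E'
from rig import robot
from h import *
robot.gripper_to(0.05)
s=robot.get_state();p=s["ee_pos"];print(s["time"],s["force"])
robot.move_linear(p+[0,0,.06],velocity=.12)
p2=np.array([.50,.02,.24]);robot.move_ptp(p2,Rz(YB)@R0)
np.save("pics/m1.npy",robot.camera_info("wrist"),allow_pickle=True)
w=robot.grab_frame("wrist")[:,:,::-1];cv2.imwrite("pics/m1.png",w)
t=robot.grab_frame("top")[:,:,::-1];cv2.imwrite("pics/m1t.png",t)
sc=robot.grab_frame("scene")[:,:,::-1];cv2.imwrite("pics/m1s.png",sc)
a=cv2.resize(sc[160:250,200:320],(800,600),interpolation=cv2.INTER_CUBIC);cv2.imwrite("pics/m1sc.png",a)
print(robot.get_state()["time"],robot.get_state()["force"])
E
```

```text
26.1667 [ 0.84710325 -0.23098806  0.34327587]
27.525 [ 0.36466653  0.19215809 -0.43677857]
```

View pics/m1.png

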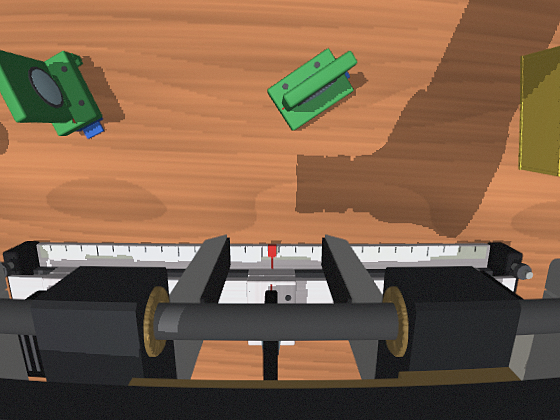

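View pics/m1sc.png

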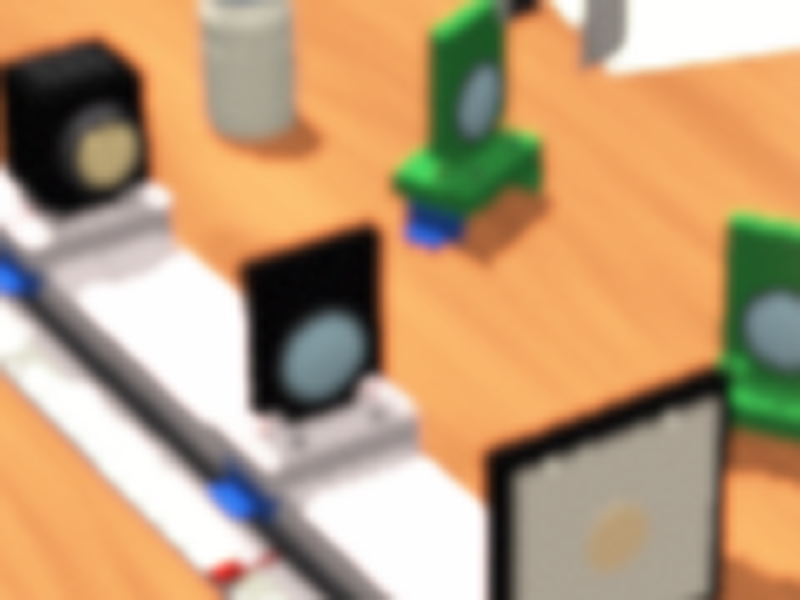

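View pics/m1t.png

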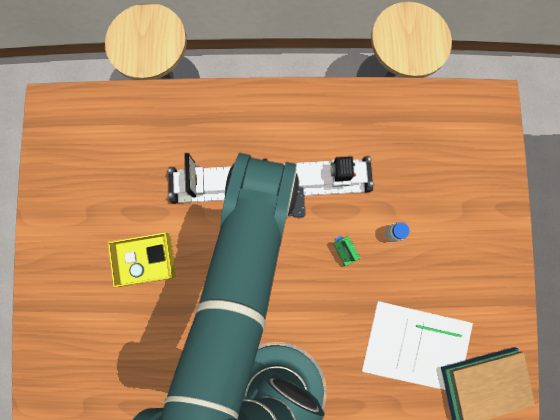

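Mount is free-standing on the rail, with the blue foot at the far edge. I'll confirm from the foot side that it is flat and clicked.

```bash
python3 - <<'E'
from rig import robot
from h import *
for th in(45,35,25,10):
  for d in (.06,.10,.14):
    R=Rz(np.pi+YB)@Ry(-np.radians(th))@R0
    p=[.63+d,.022,.30]
    q=robot.ik(p,R)
    if q is not None: print(th,d,np.round(q,2))
E
```

```text
25 0.06 [-0.48  0.99  1.08  0.93 -0.67  1.99 -1.18]
25 0.1 [-0.25  0.94  0.53  0.72 -0.36  1.99 -1.42]
10 0.06 [-0.61  0.82  1.08  1.19 -0.63  1.66 -1.17]
10 0.1 [-0.54  0.9   1.08  1.05 -0.69  1.73 -1.19]
10 0.14 [-0.46  0.97  1.08  0.88 -0.76  1.79 -1.22]
```

```bash
python3 - <<'E'
from rig import robot
from h import *
robot.move_linear([.50,.02,.33],velocity=.2)
R=Rz(np.pi+YB)@Ry(-np.radians(22))@R0
robot.move_ptp([.73,.022,.30],R)
np.save("pics/n1.npy",robot.camera_info("wrist"),allow_pickle=True)
w=robot.grab_frame("wrist")[:,:,::-1];cv2.imwrite("pics/n1.png",w)
print(robot.get_state()["time"])
E
```

```text
30.8167
```

View pics/n1.png

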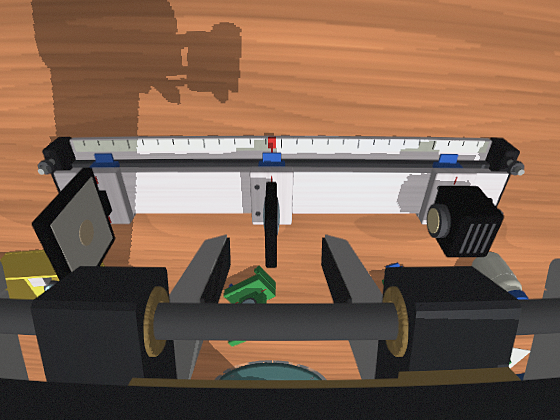

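```bash
python3 - <<'E'
from h import *
a=cv2.imread("pics/n1.png")
o=np.vstack([cv2.resize(a[130:230,225:325],None,fx=4.,fy=4.,interpolation=cv2.INTER_CUBIC)])
l=np.vstack([cv2.resize(x,(400,200),interpolation=cv2.INTER_CUBIC) for x in(a[140:190,70:170],a[140:190,400:500])])
cv2.imwrite("pics/n1c.png",np.hstack([o,l]))
c=np.load("pics/n1.npy",allow_pickle=True).item()
# expected saddle top corners if seated at marker
for nm,th in(("flat",0),("2deg",2)):
    Rm=Ry(-np.radians(th))
    q=np.array([[x,y,16-0] for x in(37.5,-37.5) for y in(25,-25)])/1000
    tip=np.array([-.02525,0,-.0081]); 
    P=(q-tip)@Rm.T+tip
    P=P@Rz(YB).T+BO+[0,0,.0633]
    print(nm,np.round(proj(c,P),1).tolist(), "frame top far", np.round(proj(c,(((np.array([[32,6,97.5],[-32,6,97.5]])/1000-tip)@Rm.T+tip)@Rz(YB).T+BO+[0,0,.0633])),1).tolist())
E
```

```text
flat [[248.6, 173.3], [292.7, 173.3], [251.2, 225.5], [290.9, 225.6]] frame top far [[263.4, 220.4], [264.6, 268.7]]
2deg [[248.5, 174.9], [292.7, 174.9], [251.2, 225.9], [290.9, 225.9]] frame top far [[263.5, 224.8], [264.7, 270.9]]
```

View pics/n1c.png

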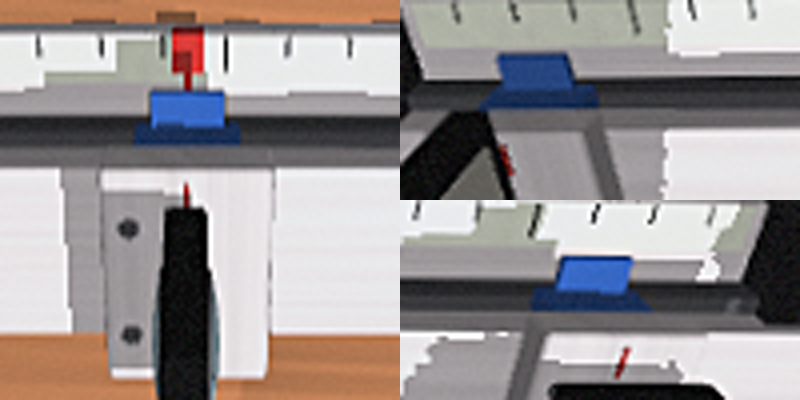

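The view from the foot side confirms the fit. The mount's blue foot sits at (272,157) and looks like the clicked feet of the lamp and screen. The saddle's far edge is at row 172 (173.3 predicted flat, 174.9 at 2° tilt), and the mount's red line at column 271.5 matches the pointer at 272. Handing in.

```bash
python3 - <<'E'
from rig import robot
robot.sign_off();print(robot.get_state()["time"])
E
```

```text
the job is handed in; nothing more can be done
the job is handed in; nothing more can be done
```

The lens mount is fitted on the rail at the red marker, and I handed the job in at about 31 s of the 51 s allowed. I gripped it by the frame and hooked its lip under the near edge at 22° tilt. I then rocked it flat in small steps until the foot clicked, and let go.

**Force during the fit:**
- While rocking it down, the readings stayed under about 6 N, and the sign reversed between 2.5° and 0°, which fits the click.
- The highest readings of the whole job were about 10 N. One was when the fingers touched the rail top to find its height. The other came when I lifted the lip against the flange's underside to confirm it was hooked.

**Last checks:**
- **Flat:** the saddle's far edge sits at row 172 in the picture. I predicted 173.3 for flat and 174.9 for a 2° tilt.
- **Foot:** it looks the same as the feet of the lamp and screen already clamped on the rail.
- **Position along the rail:** the mount's red line lines up with the marker pointer to within about half a pixel.
- **Other objects:** the lamp, screen, bin and jar look unmoved in the pictures, and the gripper ended clear of everything.

**What disagreed:**
- The finger touch put the rail about 0.3 mm higher than the lip contact did.
- The mount's measured position across the rail was about 1 mm off, so the sloping underside or the foot touched lightly at first. I corrected both before rocking it down.
- I did not tug on the mount to test the click.

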